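# Gauge the jaw gap of the bag sealer

## Task

Check the jaw gap of the bag sealer on the packing bench: cycle its jaw by pulling the red valve knob fully out to its stop and pushing it fully home again. Then pick up the orange-handled taper gauge, lay its blade flat on the lower jaw plate, pointing straight in, and slide it in under the upper jaw until it drags snugly between the two plates, without forcing it. Finish while still holding the gauge there, snug at that depth; leave the carton, the tape roll and the glue bottle alone.

Things in the scene. Friction and masses are not known exactly. Their poses are not given: they have to be found in the camera images.
- press: Bag sealer's fixed base, blue plinth 60 mm high. Origin: on the table right below the upper lip's middle. x: horizontal, the way the gauge slides in; z up. Steel lower jaw plate: flat top 70 mm above the table, x -60 (sill before the lip) to 100, y -50 to 50 mm. Plinth x -28 to 190, y -190 to 55. Head above the jaws from x = 35 mm and valve block (y -165 to -85, face at x = 0): up to 150 mm high.
- lip (a point): Lowest point, mid-length, of the aluminium upper jaw's rounded front lip (radius 5 mm, 90 mm long along press y). Jaw down: gap to the lower plate 5.5 to 8 mm, different every time; behind the lip the jaw is flat, parallel to the plate. A yellow guide slopes up and 15 mm forward from it. Knob out lifts the jaw 6 mm; home lowers it.
- valve (a joint): Travel of the red valve knob in m: 0 = home, 0.030 = fully out, at a stop. It moves out along the press's -x. Detented: about 10 N to leave either end, then it snaps on past the middle. Starts home.
- knob_grip (a point): Centre of the red valve knob: round, 28 mm across, 26 mm long along its axis (press x), on a 10 mm rod. At home it is 45 mm in front of the valve block's face, about 103 mm above the table, 125 mm to the press's -y side of the lip. Nothing is above it; the block behind rises 22 mm above its axis. Moves with the knob.
- gauge: Loose steel taper gauge with orange handle, 170 mm long, 20 mm wide, about 150 g, flat on the table. Origin: underside, below the handle's centre; x along the blade to its tip, z up. Handle: block x -30 to 32 mm, 20 mm wide, 34 mm high. Blade: x 30 to 140 mm, flat underside, top sloping from 10 mm thick at the handle to 2.5 mm at the tip.
- gauge_tip (a point): Middle of the gauge blade's tip, at its underside (140 mm from the gauge's origin).
- jaw: The aluminium upper jaw plate with its yellow guide (100 x 90 x 10 mm); origin 14 mm below the lip. It sits on stiff cushions: once the blade touches both plates, the push needed grows by about 2 to 3 N per mm of further depth; 5 to 20 N is snug.
- carton: Bystander: small cardboard carton 110 x 90 x 70 mm with a red label, 0.4 kg; origin under its centre.
- tape: Bystander: yellow roll of tape lying flat, 96 mm across, 45 mm high; origin under its centre.
- glue: Bystander: white glue bottle, 48 mm across, 110 mm high; origin under its centre.
Not all that is in view belongs to the job. What is meant by the gauge is not green, and is the smaller of those in its own colour.

How it is judged:
By the outcome, as a careful person would: the job done as asked, in the order asked, and still so for the second after the job is handed in, while the arm keeps its last pose, push and grip.
It also fails if it takes over 58 s, if anything falls off the work surface, if the arm or the gripper's body presses on something with over 40 N, if the wrist force passes 120 N, or if a joint passes its speed limit or range.

## Robot

A 6-joint arm with a two-finger parallel gripper is mounted at the origin on the work surface. World frame = base frame: x ahead of the robot, y to its left, z up, the work surface at z = 0. Lengths are in m, angles in degrees, forces in N, time in s.
With the tool pointing down it reaches from about 0.4 to 0.825 m from the base axis. Payload 7 kg.
Tool frame: the origin (TCP) lies at the very end of the fingers, on their centre line; the grasp point (between the pads) lies 19 mm behind it (r.grip_depth is the distance from the TCP to the grasp point, in m); z points along the fingers, y is the line along which they close (so a half turn about z gives the same grasp; the last joint's range is limited). The gripper opens to 88 mm and grips with 3 to 60 N. Pads are 19 mm wide; open, the fingers measure 130 mm over their backs; the gripper's body (78 mm by 193 mm) begins 47 mm behind the grasp point.
Start: joints at [81.137, 20.546, 0.682, 0, -70.136, -16.507], TCP at [0.289, 0.61, 0.187] pointing down, gripper open.
Joint ranges: [-176.03, 176.03], [-82.01, 121.73], [-58.28, 71.71], [-173.87, 95.51], [-174.79, -0.11], [-173.66, 173.66]. Speed limits (degrees/s): [136.94, 136.94, 172.46, 180, 180, 180].

## Interface

Orientations are given as [roll, pitch, yaw] about the fixed x, y, z axes, in that order (R = Rz(yaw) Ry(pitch) Rx(roll)).
In Python, from plant import r gives the robot as it stands.
- The arm moves only by the tool play_rows, never from a script. Its argument "rows" is a list that holds one entry, the list of rows, each a list of 5 numbers: the closure, from 0 (fully open) to 1 (shut), then the shift along the tool's x, y, z each as a share of 0.5 m, from -1 to 1, then the turn about the tool's z as a share of 1.5 rad, from -1 to 1. A call has exactly 8 rows; each row is the pose to reach, as a shift and turn from the pose commanded when the call began, along the tool's axes at that moment; what a row does not reach only later rows make up. A row lasts 1/12 s, in which the tool goes at most 41.7 mm and 7.16 degrees, less where a joint would pass 70% of its speed; a pose out of reach is approached as far as the arm can. A call with a number of a shift or a turn outside -1 to 1 is refused whole. A call with a gripper value outside its range is refused whole. The fingers move at their own pace and stop on an object; "squeeze" is the grip in N (left out, the last holds). Time passes only in rows, so rows that repeat a pose let the fingers close, or fill a call up. It gives the time, the measured TCP pose, the force, the opening and the grip force at its end, in the units of the state.
- r.get_state(): the state, without advancing time (a new reading comes with each control period).
- r.capture(name): name is "side" or "top"; returns the picture (400x640x3 uint8, red, green, blue); there is no depth.
- r.camera_info(name): a dict with "fovy" (degrees; the focal length in pixels is half the picture's height over the tangent of half this angle, whatever the lens; pixels are square), "cx", "cy" (the principal point, pixels), "k1" (the pictures are not rectified: a ray, as slopes to the right and down, at radius r is drawn at 1 + k1 r^2 times it, then the intrinsics apply), "pose" (4x4, takes a point from camera to world coordinates). Camera axes: x right, y down, z forward; pixel columns grow to the right and rows downward; lengths in m; the calibration is good to about 2 mm. A picture is of the moment at which its call begins. camera_info takes no time and is no camera call.
- r.close_job(): hands the job in; it is judged then, once.
The state is a dict: "time_s": time; "joints": joint angles; "qd": joint speeds; "joint_torque": joint torques, N m; "tcp_pos": TCP position; "eef_rot": TCP orientation; "contact_force": force on the tool from outside, world axes, zero at the start; "moment": the same for the moment, N m; "gripper_width": finger opening in m; "gripper_force": force on a finger pad.
Only numpy, scipy, OpenCV 4.12 (cv2) and the standard library are available. Lean on these libraries where they do the work, as an engineer would, in place of code of your own. Each camera call takes 0.05 s, during which the arm holds its last target. There are 200 camera calls.

## Working session

There is one attempt and no reset: what is moved stays moved. The work goes in short steps, Python scripts to look and compute and a tool call to move; the robot and the scene stay as the last step left them, time stands still between calls to the robot, and variables do not carry over. Pictures are saved under pics/ and viewed, at most 10 in all, crops included, and the job is handed in when it is done.

Besides the shell and the picture viewer there is one more tool, called after ">>>" as name([rows], argument=value, ...), one row to a line, values as JSON. play_rows: Moves the arm, as the interface text tells. Its arguments: {"type":"object","properties":{"rows":{"type":"array","items":{"type":"array","items":{"type":"array","items":{"type":"number"}}}},"squeeze":{"type":"number"}},"required":["rows"]}

```bash
mkdir -p pics
python3 - <<'E'
from plant import r
import cv2
for n in("side","top"):
    im=r.capture(n); cv2.imwrite(f"pics/{n}0.png",im[:,:,::-1]); i=r.camera_info(n); print(n,i)
print(r.get_state())
E
```

```text
side {'fovy': 50.0482433595029, 'cx': 315.9242424287979, 'cy': 192.5806041909059, 'k1': -0.033816732631286, 'pose': array([[ 0.99448765, -0.07282499,  0.07543762,  0.43711051],
       [-0.10400157, -0.59355609,  0.79804438, -1.13816764],
       [-0.01334111, -0.80149091, -0.59785812,  0.93521926],
       [ 0.        ,  0.        ,  0.        ,  1.        ]])}
top {'fovy': 49.24874058522679, 'cx': 325.1207502237232, 'cy': 199.8385081987085, 'k1': 0.002020031938419152, 'pose': array([[-4.48554144e-03, -9.93211024e-01,  1.16240022e-01,
         4.13892315e-01],
       [-9.99989015e-01,  4.61319294e-03,  8.29162864e-04,
        -1.51957637e-02],
       [-1.35977134e-03, -1.16235025e-01, -9.93220806e-01,
         1.25904905e+00],
       [ 0.00000000e+00,  0.00000000e+00,  0.00000000e+00,
         1.00000000e+00]])}
{'time_s': 0.1, 'joints': array([ 8.11351345e+01,  2.05870097e+01,  6.39107789e-01, -2.11826508e-02,
       -7.01365429e+01, -1.65040686e+01]), 'qd': array([ 0.01929561, -0.02467275,  0.14275723,  0.17290341,  0.06808906,
       -0.01389492]), 'joint_torque': array([-1.98749483e-03, -5.84162056e+01,  2.93751651e+01,  7.01559708e+00,
        1.01254944e-02, -4.89086165e-05]), 'tcp_pos': array([0.28902273, 0.60942649, 0.18630986]), 'eef_rot': array([ 1.79913377e+02, -4.89833329e-03, -2.53761425e+01]), 'contact_force': array([ 0.23966905,  1.36608499, -0.07154332]), 'moment': array([ 0.00604731, -0.02127029, -0.03099241]), 'gripper_force': 0.0, 'gripper_width': 0.08791580724193022}
```

View pics/side0.png

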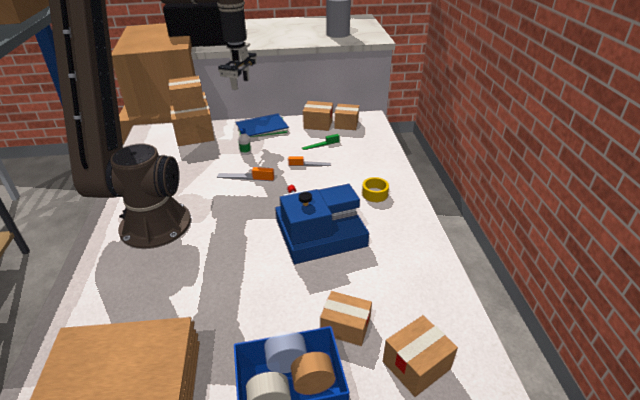

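View pics/top0.png

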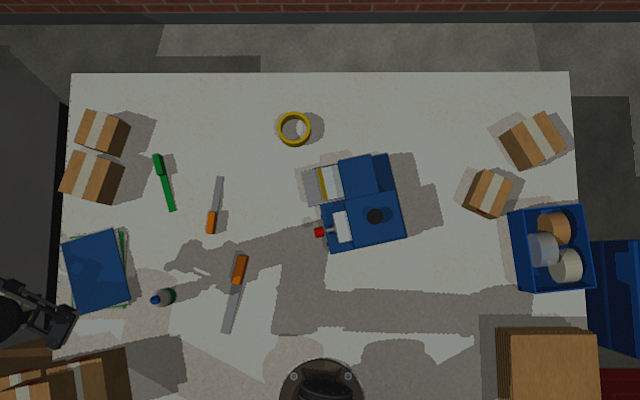

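Candidates for the gauge in the top view are a small orange at (213,210), a larger orange at (236,285) and a green at (163,180). I choose the small orange at (213,210) and will check it in a close crop together with the press.

```bash
cat > h.py <<'E'
import numpy as np,cv2
from plant import r
def K(n):
    i=r.camera_info(n); f=200/np.tan(np.radians(i["fovy"]/2))
    return np.array([[f,0,i["cx"]],[0,f,i["cy"]],[0,0,1]]),np.array([i["k1"],0,0,0.]),np.array(i["pose"])
def ray(n,uv):
    k,d,P=K(n); p=cv2.undistortPoints(np.array([[uv]],float),k,d)[0,0]
    return P[:3,3],P[:3,:3]@np.array([*p,1])
def at(n,uv,z):
    c,v=ray(n,uv); return c+v*(z-c[2])/v[2]
def proj(n,X):
    k,d,P=K(n); R=P[:3,:3].T
    return cv2.projectPoints(np.array(X,float).reshape(-1,1,3),cv2.Rodrigues(R)[0],-R@P[:3,3],k,d)[0][:,0]
E
python3 - <<'E'
import cv2,numpy as np
from h import *
t=cv2.imread("pics/top0.png"); s=cv2.imread("pics/side0.png")
f=lambda a,k:cv2.resize(a,None,fx=k,fy=k,interpolation=cv2.INTER_CUBIC)
cv2.imwrite("pics/c1.png",f(t[140:260,280:420],5)); cv2.imwrite("pics/c2.png",f(s[120:270,215:395],4.4))
h=cv2.cvtColor(t,cv2.COLOR_BGR2HSV)
m=((h[...,0]>5)&(h[...,0]<16)&(h[...,1]>190)).astype('uint8')
n,l,st,ce=cv2.connectedComponentsWithStats(m)
for i in range(1,n):
    if st[i,4]>60 and st[i,0]<260: print(st[i],ce[i],cv2.minAreaRect(np.argwhere(l==i)[:,::-1].astype(np.float32)))
E
```

```text
[206 212  11  22 118] [212.27966102 222.33898305] ((211.31541442871094, 222.47694396972656), (8.434361457824707, 21.458009719848633), 7.125016689300537)
[231 255  17  30 267] [239.85018727 267.75655431] ((239.41180419921875, 269.35296630859375), (10.6715669631958, 29.589345932006836), 14.03624439239502)
```

View pics/c1.png

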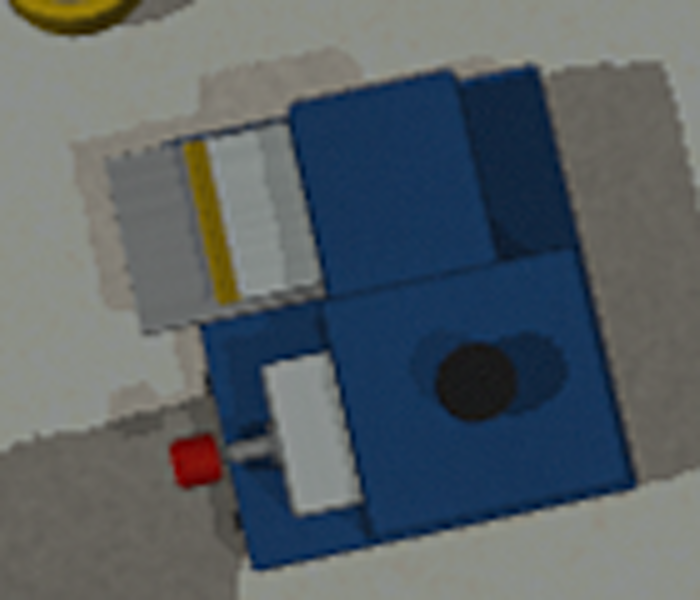

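View pics/c2.png

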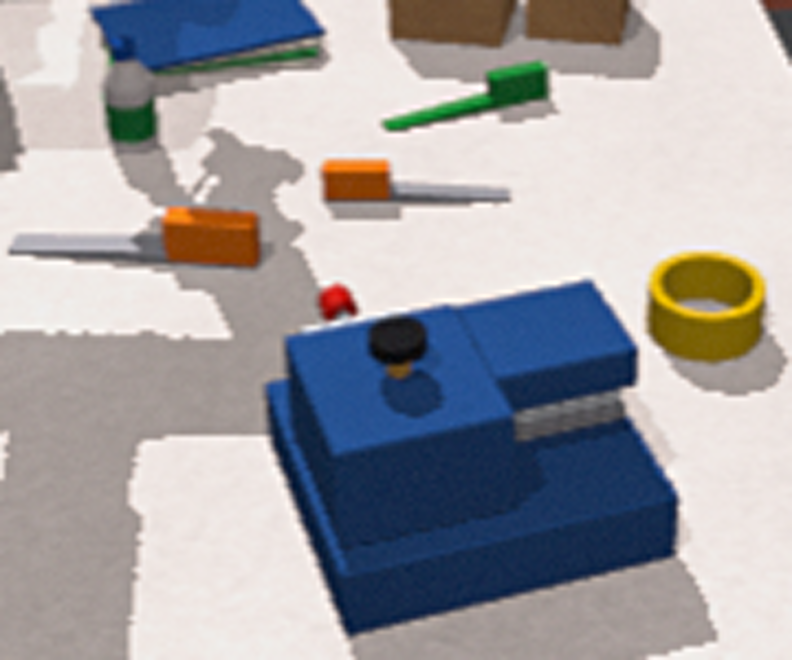

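The crop confirms the small orange gauge, with its handle at top (212,222). In c1 the knob is at top (319,232) and the sill corners are at (301.6,171.6) and (308.6,206.6). Next I fit the press and gauge poses.

Run:
```python
import cv2,numpy as np
from h import *
from scipy.optimize import least_squares
o=[("top",(108,158),(-60,50,70)),("top",(143,333),(-60,-50,70)),("top",(253,570),(-28,-190,60)),("top",(635,487),(190,-190,60)),("top",(538,67),(190,55,60)),
("top",(196,461),(-58,-125,103)),
("side",(345,570),(190,-190,60)),("side",(678,495),(190,55,60)),("side",(268,382),(-28,-190,60))]
def px(n,p): return (p[0]/5+280-.4,p[1]/5+140-.4) if n=="top" else (p[0]/4.4+215-.4,p[1]/4.4+120-.4)
def W(p,X):
    X=np.array(X)/1000; c,s=np.cos(p[2]),np.sin(p[2]); return [p[0]+c*X[0]-s*X[1],p[1]+s*X[0]+c*X[1],X[2]]
def res(p): return np.concatenate([proj(n,W(p,X))[0]-px(n,u) for n,u,X in o])
x0=[*at("top",(322,183),.075)[:2],-np.pi/2]
s=least_squares(res,x0,loss="soft_l1"); print("press",s.x,np.degrees(s.x[2])); print(res(s.x).reshape(-1,2).round(1))
print("knob top",at("top",px("top",(196,461)),.112),"model",W(s.x,(-58,-125,103)),"knob side",at("side",px("side",(338,300)),.103))
f=lambda a,k:cv2.resize(a,None,fx=k,fy=k,interpolation=cv2.INTER_CUBIC)
t=cv2.imread("pics/top0.png"); d=cv2.imread("pics/side0.png")
a=f(t[170:245,190:240],8); b=f(d[150:175,280:340],6)
c=np.zeros((600,400+360,3),'uint8'); c[:,:400]=a; c[:150,400:]=b
cv2.imwrite("pics/c3.png",c)
```

```text
press [ 0.59735374 -0.01563726 -1.36456174] -78.18362833480758
[[-0.6 -0.3]
 [-0.2 -0.1]
 [-0.1  0.3]
 [ 1.3  0.2]
 [ 0.6 -1.6]
 [-4.8  0.4]
 [-0.7  1.3]
 [ 1.5  0.2]
 [-0.7 -0.4]]
knob top [0.46376684 0.00272749 0.112     ] model [np.float64(0.4631256358526529), np.float64(0.015536685526424628), np.float64(0.103)] knob side [0.46450965 0.00893964 0.103     ]
```

View pics/c3.png

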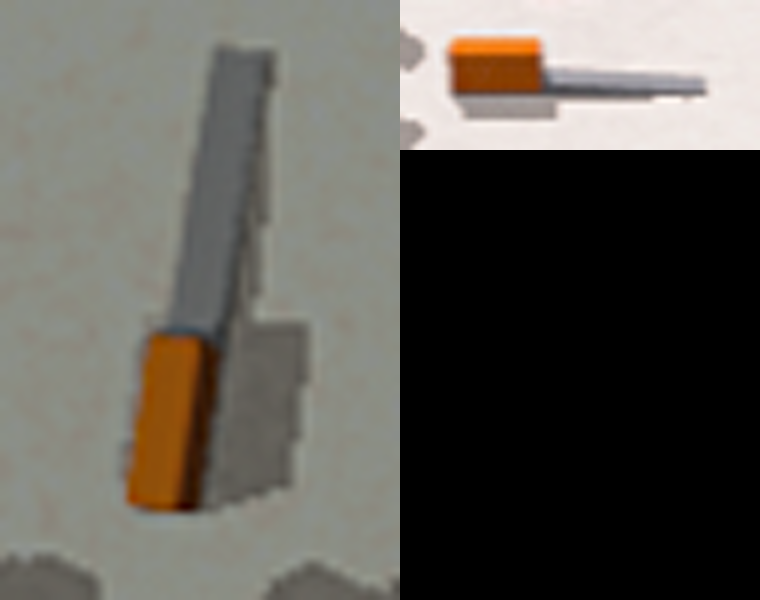

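Run:
```python
import cv2,numpy as np
from h import *
from scipy.optimize import least_squares
def W(p,X):
    X=np.array(X)/1000; c,s=np.cos(p[2]),np.sin(p[2]); return [p[0]+c*X[0]-s*X[1],p[1]+s*X[0]+c*X[1],X[2]]
def fit(o,x0):
    res=lambda p:np.concatenate([proj(n,W(p,X))[0]-u for n,u,X in o])
    s=least_squares(res,x0,loss="soft_l1"); print(s.x.round(4),np.degrees(s.x[2])); print(res(s.x).reshape(-1,2).round(1).tolist()); return s.x
T=lambda a,b:np.array([a/5+279.6,b/5+139.6]); S=lambda a,b:np.array([a/4.4+214.6,b/4.4+119.6])
p=fit([("top",T(108,158),(-60,50,70)),("top",T(143,333),(-60,-50,70)),("top",T(253,570),(-28,-190,60)),("top",T(635,487),(190,-190,60)),("top",T(538,67),(190,55,60)),
("top",T(196,461),(-45,-125,106)),("side",S(345,570),(190,-190,60)),("side",S(678,495),(190,55,60)),("side",S(268,382),(-28,-190,60))],[.6,-.015,-1.36])
print("knob",W(p,(-45,-125,103)))
T=lambda a,b:np.array([a/8+189.55,b/8+169.55]); S=lambda a,b:np.array([(a-400)/6+279.6,b/6+149.6])
g=fit([("top",T(152,335),(32,10,34)),("top",T(205,337),(32,-10,34)),("top",T(128,500),(-30,10,34)),("top",T(183,510),(-30,-10,34)),("top",T(215,47),(140,10,2.5)),("top",T(270,53),(140,-10,1)),
("side",S(706,86),(140,-10,1)),("side",S(450,57),(-30,-10,34)),("side",S(541,57),(32,-10,34))],[.5,.2,-.1])
np.savez("fit.npz",p=p,g=g)
# shift from start to pre-knob, tool axes
s=r.get_state(); y=np.radians(s["eef_rot"][2])
d=np.array(W(p,(-45,-125,103)))-s["tcp_pos"]; print("tool shift/0.5",[(np.cos(y)*d[0]+np.sin(y)*d[1])/.5,(np.sin(y)*d[0]-np.cos(y)*d[1])/.5,-(.160-s["tcp_pos"][2])/.5], "turn/1.5", (y-p[2])/1.5)
```

```text
[ 0.5969 -0.0151 -1.3645] -78.18233629228486
[[-0.8, -0.1], [-0.4, 0.0], [-0.3, 0.5], [1.1, 0.3], [0.4, -1.4], [-0.2, -0.5], [-0.9, 1.2], [1.3, 0.1], [-0.9, -0.4]]
knob [np.float64(0.4652843964651647), np.float64(0.0033698763073743143), np.float64(0.103)]
[ 0.4944  0.3083 -0.1072] -6.144261125400247
[[-0.1, -0.5], [0.3, -0.0], [-0.0, 0.8], [0.2, 0.3], [-0.1, -0.2], [-0.1, -0.1], [0.1, 1.2], [-0.3, -0.5], [0.3, -0.7]]
tool shift/0.5 [np.float64(0.8379716881906811), np.float64(0.9440840156388828), np.float64(0.05261972799825859)] turn/1.5 0.6144279651614316
```

>>> play_rows([
  [[0,0.05,0.06,0,0.04],[0,0.11,0.12,0,0.08],[0,0.17,0.19,0.01,0.13],[0,0.23,0.26,0.02,0.17],[0,0.28,0.32,0.02,0.21],[0,0.34,0.38,0.02,0.25],[0,0.39,0.44,0.02,0.3],[0,0.44,0.5,0.02,0.34]],
], squeeze=50)

```text
time_s: 0.77
tcp_pos: [0.3801, 0.2905, 0.1769]
eef_rot: [180.0, -0.0, -54.8]
contact_force: [1.9, 0.5, 0.9]
gripper_width: 0.0878
gripper_force: 0.0
```

```bash
cat >> h.py <<'E'
F=np.load("fit.npz")
def W(p,X):
    X=np.array(X)/1000; c,s=np.cos(p[2]),np.sin(p[2]); return np.array([p[0]+c*X[0]-s*X[1],p[1]+s*X[0]+c*X[1],X[2]])
def inframe(p,X):
    d=np.array(X)-[p[0],p[1],0]; c,s=np.cos(p[2]),np.sin(p[2]); return np.array([c*d[0]+s*d[1],-s*d[0]+c*d[1],d[2]])*1000
def go(target,yaw):
    s=r.get_state(); R=cv2.Rodrigues(np.zeros(3))[0]
    from scipy.spatial.transform import Rotation as Ro
    R=Ro.from_euler("xyz",s["eef_rot"],degrees=True).as_matrix()
    d=R.T@(np.array(target)-s["tcp_pos"])
    t=(np.radians(s["eef_rot"][2])-yaw+np.pi)%(2*np.pi)-np.pi
    print("t",s["time_s"],"tcp",s["tcp_pos"].round(4),"rot",s["eef_rot"].round(2),"F",s["contact_force"].round(1),"w",round(s["gripper_width"],4),"| shift/.5",(d/.5).round(4),"turn/1.5",round(t/1.5,4))
E
python3 -c "
from h import *
go(W(F['p'],(-45,-125,150)),F['p'][2])"
```

```text
t 0.7667 tcp [0.3801 0.2905 0.1769] rot [179.98  -0.   -54.79] F [1.9 0.5 0.9] w 0.0878 | shift/.5 [0.5673 0.1918 0.054 ] turn/1.5 0.2721
```

>>> play_rows([
  [[0,0.07,0.02,0,0.04],[0,0.15,0.05,0,0.08],[0,0.22,0.07,0.01,0.12],[0,0.3,0.1,0.02,0.16],[0,0.37,0.12,0.03,0.2],[0,0.44,0.15,0.04,0.24],[0,0.51,0.17,0.05,0.27],[0,0.567,0.192,0.054,0.272]],
])

```text
time_s: 1.43
tcp_pos: [0.4659, 0.0036, 0.1495]
eef_rot: [180.0, -0.0, -78.2]
contact_force: [0.7, 1.0, 0.3]
gripper_width: 0.0875
gripper_force: 0.0
```

```bash
python3 -c "
from h import *
cv2.imwrite('pics/s1.png',cv2.resize(r.capture('side')[130:270,220:400,::-1],None,fx=4,fy=4))
go(W(F['p'],(-45,-125,84)),F['p'][2])"
```

```text
t 1.4833 tcp [0.4661 0.0005 0.1491] rot [ 1.7987e+02 -6.0000e-02 -7.8130e+01] F [ 0.8 -4.   0.5] w 0.0877 | shift/.5 [-0.0062  0.0002  0.1302] turn/1.5 0.0006
```

>>> play_rows([
  [[0,0,0,0.05,0],[0,0,0,0.1,0],[0,0,0,0.132,0],[0,0,0,0.132,0],[0.6,0,0,0.132,0],[1,0,0,0.132,0],[1,0,0,0.132,0],[1,0,0,0.132,0]],
], squeeze=50)

```text
time_s: 2.15
tcp_pos: [0.467, 0.0064, 0.0853]
eef_rot: [-179.9, 0.0, -77.9]
contact_force: [0.3, 0.4, -0.8]
gripper_width: 0.0662
gripper_force: 0.0
```

>>> play_rows([
  [[1,0,0,0,0],[1,0,0,0,0],[1,0,0,0,0],[1,0,0,0,0],[1,0,0,0,0],[1,0,0,0,0],[1,0,0,0,0],[1,0,0,0,0]],
])

```text
time_s: 2.82
tcp_pos: [0.4662, 0.0059, 0.0841]
eef_rot: [180.0, -0.0, -78.0]
contact_force: [1.1, 0.3, 0.3]
gripper_width: 0.0135
gripper_force: 0.0
```

```bash
python3 -c "
from h import *
a,b=[cv2.resize(r.capture(n)[y:y+100,x:x+125,::-1],None,fx=4,fy=4) for n,x,y in(('side',240,140),('top',270,160))]
cv2.imwrite('pics/s2.png',cv2.resize(np.hstack([a,b]),(800,320)))
go(W(F['p'],(-45,-125,84)),F['p'][2])"
```

```text
t 2.9167 tcp [0.4662 0.0059 0.0841] rot [180.    -0.   -77.97] F [-0.5  0.4 -0.8] w 0.0052 | shift/.5 [0.0046 0.0028 0.0003] turn/1.5 0.0025
```

View pics/s2.png

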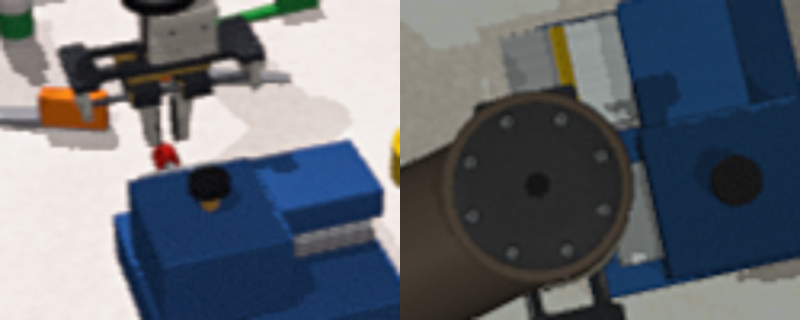

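```bash
python3 -c "
from h import *
p=F['p']
for X in [(.4662,.0059,.0841),W(p,(-45,-125,103)),W(p,(-45,-125,117)),W(p,(-58,-125,103)),W(p,(-32,-125,103)),W(p,(0,-125,103)),W(p,(0,-125,125)),W(p,(-45,-125,70))]: print(np.round(X,3),proj('side',X)[0].round(1),proj('top',X)[0].round(1))
i=cv2.imread('pics/top0.png');h=cv2.cvtColor(i,cv2.COLOR_BGR2HSV);m=((h[...,0]<5)|(h[...,0]>174))&(h[...,1]>180)
q=np.argwhere(m[215:250,300:335])+[215,300];print('top',q.min(0),q.max(0),q.mean(0))
i=cv2.imread('pics/side0.png');h=cv2.cvtColor(i,cv2.COLOR_BGR2HSV);m=((h[...,0]<5)|(h[...,0]>174))&(h[...,1]>150)
q=np.argwhere(m[175:200,280:305])+[175,280];print('side',q.min(0),q.max(0),q.mean(0))
cv2.imwrite('pics/s3.png',cv2.resize(r.capture('side')[150:220,250:350,::-1],None,fx=8,fy=8,interpolation=cv2.INTER_CUBIC))
"
```

```text
[0.466 0.006 0.084] [292.2 192.9] [317.8 231.4]
[0.465 0.003 0.103] [291.8 188.8] [318.6 231.4]
[0.465 0.003 0.117] [291.6 185.3] [318.5 231.1]
[0.463 0.016 0.103] [290.7 186.6] [313.8 232.4]
[ 0.468 -0.009  0.103] [292.8 191. ] [323.4 230.3]
[ 0.475 -0.041  0.103] [295.4 196.6] [335.2 227.8]
[ 0.475 -0.041  0.125] [295.1 191.1] [335.4 227.4]
[0.465 0.003 0.07 ] [292.2 196.7] [318.8 231.9]
top [227 314] [236 323] [231.7125 318.725 ]
side [185 288] [191 295] [187.97297297 290.94594595]
```

View pics/s3.png

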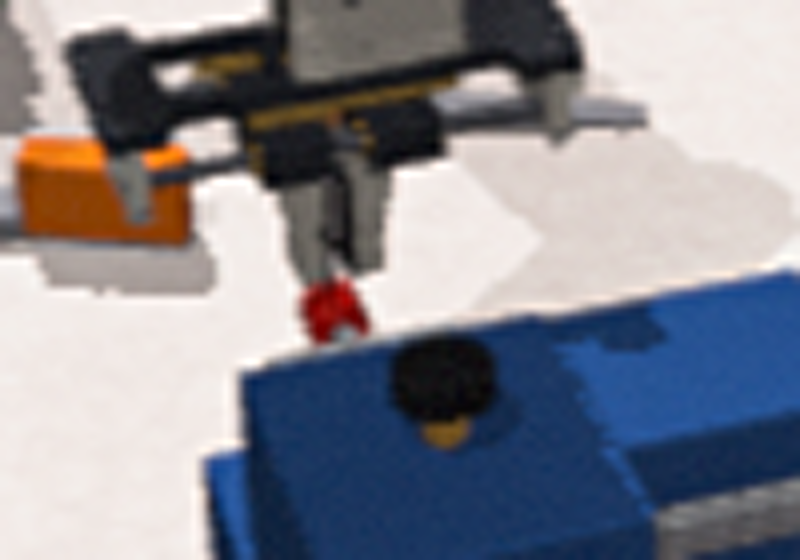

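```bash
python3 -c "
from h import *
for X in [(.289,.61,.187),(.466,.006,.117),(.464,.045,.084),(.466,.006,.2),(.466,.006,.3),(.464,.045,.2),(.464,.045,.3)]: print(X,proj('side',X)[0].round(1),proj('top',X)[0].round(1))
s=r.get_state();print(s['joints'],s['tcp_pos'],s['gripper_width'],s['gripper_force'])
a=cv2.imread('pics/side0.png')[30:110,190:290];b=cv2.imread('pics/s1.png')
c=np.zeros((560,740,3),'uint8');c[:280,:350]=cv2.resize(a,(350,280));c[:,360:]=b[60:620,170:550];cv2.imwrite('pics/s4.png',c)
"
```

```text
(0.289, 0.61, 0.187) [241.5  92.9] [ 66.1 304.4]
(0.466, 0.006, 0.117) [291.7 184.8] [317.5 230.9]
(0.464, 0.045, 0.084) [290.9 186.1] [303.2 232.2]
(0.466, 0.006, 0.2) [290.5 163.5] [316.9 229.3]
(0.466, 0.006, 0.3) [288.9 135.7] [316.  227.1]
(0.464, 0.045, 0.2) [289.2 157.1] [300.8 230.2]
(0.464, 0.045, 0.3) [287.6 129.6] [298.2 228.1]
[ 2.50185978e+01  6.42738424e+00 -3.30958157e+01 -1.10395092e-03
 -5.04800057e+01 -1.29889254e+01] [0.46616692 0.00590836 0.08414412] 0.0023787001029813687 0.0Traceback (most recent call last):
  File "<string>", line 6, in <module>
    c=np.zeros((560,740,3),'uint8');c[:280,:350]=cv2.resize(a,(350,280));c[:,360:]=b[60:620,170:550];cv2.imwrite('pics/s4.png',c)
                                                                         ~^^^^^^^^
ValueError: could not broadcast input array from shape (500,380,3) into shape (560,380,3)
```

```bash
python3 -c "
from h import *
def cr(im,n,X,x,y,w=60,k=6):
    u=proj(n,X)[0]; c=cv2.resize(im[y:y+w,x:x+w],None,fx=k,fy=k,interpolation=cv2.INTER_CUBIC)
    cv2.drawMarker(c,tuple(int(v) for v in ((u-[x,y]+.5)*k)),(255,0,255),0,14,1);return c[:290,:400]
a=cv2.imread('pics/side0.png');b=cv2.imread('pics/top0.png');S=(.289,.61,.187);C=(.466,.006,.084)
s=r.capture('side')[...,::-1].copy();t=r.capture('top')[...,::-1].copy()
c=np.vstack([np.hstack([cr(a,'side',S,205,55,60,5),cr(b,'top',S,30,275,60,5)]),np.hstack([cr(s,'side',C,262,148,60,5),cr(t,'top',C,285,195,60,5)])])
cv2.imwrite('pics/s4.png',c);print(c.shape)
"
```

```text
(580, 600, 3)
```

View pics/s4.png

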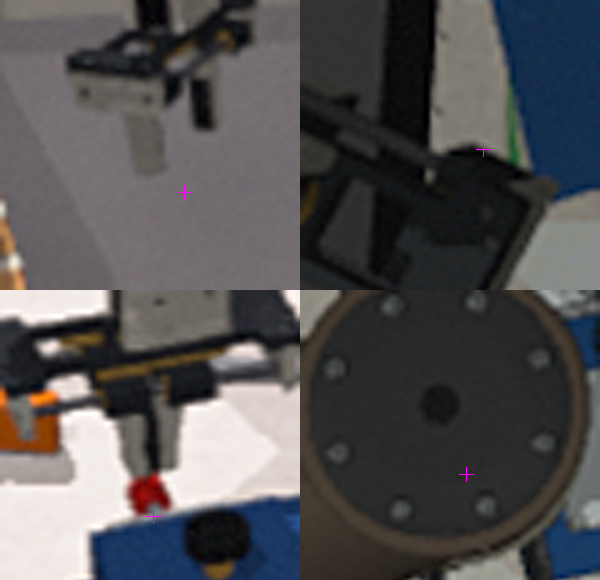

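>>> play_rows([
  [[0,0,0,-0.02,0],[0,0,0,-0.02,0],[0,0,0,-0.02,0],[0,0,0,-0.02,0],[0,0,0,-0.02,0],[0,0,0,-0.02,0],[0,0,0,-0.02,0],[0,0,0,-0.02,0]],
])

```text
time_s: 3.73
tcp_pos: [0.4661, 0.0059, 0.094]
eef_rot: [180.0, -0.0, -78.0]
contact_force: [0.3, -0.7, 0.2]
gripper_width: 0.0488
gripper_force: 0.0
```

>>> play_rows([
  [[0,0,0,0,0],[0,0,0,0,0],[0,0,0,0,0],[0,0,0,0.02,0],[0,0,0,0.04,0],[0,0,0,0.06,0],[0,0,0,0.07,0],[0,0,0,0.072,0]],
])

```text
time_s: 4.4
tcp_pos: [0.4655, 0.0057, 0.0573]
eef_rot: [179.9, -0.0, -78.0]
contact_force: [0.5, -0.3, -0.4]
gripper_width: 0.0874
gripper_force: 0.0
```

```bash
python3 -c "
from h import *
a=r.capture('side')[150:220,250:350,::-1]
cv2.imwrite('pics/s5.png',cv2.resize(a,None,fx=8,fy=8,interpolation=cv2.INTER_CUBIC))
go(W(F['p'],(-45,-125,84)),F['p'][2])"
```

```text
t 4.45 tcp [0.4658 0.0058 0.0577] rot [ 1.7993e+02 -1.0000e-02 -7.7970e+01] F [-0.3 -0.  -0.1] w 0.0876 | shift/.5 [ 0.0045  0.0021 -0.0526] turn/1.5 0.0025
```

>>> play_rows([
  [[1,0.004,0,0,0],[1,0.004,0,0,0],[1,0.004,0,0,0],[1,0.004,0,0,0],[1,0.004,0,0,0],[1,0.004,0,0,0],[1,0.004,0,0,0],[1,0.004,0,0,0]],
], squeeze=50)

```text
time_s: 5.12
tcp_pos: [0.4666, 0.004, 0.0582]
eef_rot: [-180.0, 0.0, -78.0]
contact_force: [-0.1, 0.1, -0.4]
gripper_width: 0.0397
gripper_force: 0.0
```

>>> play_rows([
  [[1,0,0,0,0],[1,0,0,0,0],[1,0,0,0,0],[1,0,0,0,0],[1,0,0,0,0],[1,0,0,0,0],[1,0,0,0,0],[1,0,0,0,0]],
])

```text
time_s: 5.78
tcp_pos: [0.4639, 0.0032, 0.0577]
eef_rot: [179.7, -0.0, -78.0]
contact_force: [-8.4, 1.3, 8.0]
gripper_width: 0.0266
gripper_force: 50.0
```

```bash
python3 -c "
from h import *
a=r.capture('side')[150:220,250:350,::-1]
cv2.imwrite('pics/s6.png',cv2.resize(a,None,fx=8,fy=8,interpolation=cv2.INTER_CUBIC))
go(W(F['p'],(-77,-125,84)),F['p'][2])
print(r.grip_depth,r.get_state()['gripper_force'])"
```

```text
t 5.8333 tcp [0.4638 0.0032 0.0577] rot [ 1.7973e+02 -1.0000e-02 -7.8010e+01] F [-7.3  0.6  6.9] w 0.0263 | shift/.5 [-0.0638 -0.0028 -0.0526] turn/1.5 0.002
0.0188 50.00267361989245
```

>>> play_rows([
  [[0.4,0,0.005,0,0],[0.4,0,0.005,0,0],[0.4,0,0.005,0,0],[0.4,0,0.005,0,0],[0.4,0,0.005,0.014,0],[0.4,0,0.005,0.028,0],[0.4,0,0.005,0.042,0],[0.4,0,0.005,0.044,0]],
])

```text
time_s: 6.5
tcp_pos: [0.463, 0.0031, 0.0344]
eef_rot: [179.9, -0.0, -78.0]
contact_force: [-0.9, 0.2, -1.0]
gripper_width: 0.0522
gripper_force: 0.0
```

>>> play_rows([
  [[1,0,0,0,0],[1,0,0,0,0],[1,0,0,0,0],[1,0,0,0,0],[1,0,0,0,0],[1,0,0,0,0],[1,0,0,0,0],[1,0,0,0,0]],
])

```text
time_s: 7.17
tcp_pos: [0.464, 0.0034, 0.0364]
eef_rot: [180.0, 0.0, -78.0]
contact_force: [-3.3, 0.3, 5.1]
gripper_width: 0.0268
gripper_force: 50.0
```

```bash
python3 -c "
from h import *
a=r.capture('side')[150:220,250:350,::-1]
cv2.imwrite('pics/s6.png',cv2.resize(a,None,fx=8,fy=8,interpolation=cv2.INTER_CUBIC))
go(W(F['p'],(-77,-125,84)),F['p'][2])
print(r.get_state()['gripper_force'])"
```

```text
t 7.2167 tcp [0.464  0.0034 0.0363] rot [179.99  -0.   -77.97] F [-3.9  0.9  4.7] w 0.0264 | shift/.5 [-0.0634 -0.0028 -0.0953] turn/1.5 0.0025
50.000874075301454
```

>>> play_rows([
  [[1,-0.01,0,0,0],[1,-0.02,0,0,0],[1,-0.03,0,0,0],[1,-0.04,0,0,0],[1,-0.05,0,0,0],[1,-0.06,0,0,0],[1,-0.07,0,0,0],[1,-0.074,0,0,0]],
])

```text
time_s: 7.88
tcp_pos: [0.4571, 0.0332, 0.0364]
eef_rot: [179.8, -0.6, -77.8]
contact_force: [29.3, -63.1, -8.7]
gripper_width: 0.0267
gripper_force: 50.0
```

```bash
python3 -c "
from h import *
a=r.capture('side')[150:220,250:350,::-1]
cv2.imwrite('pics/s7.png',cv2.resize(a,None,fx=8,fy=8,interpolation=cv2.INTER_CUBIC))
go(W(F['p'],(-77,-125,84)),F['p'][2]);s=r.get_state()
print(inframe(F['p'],s['tcp_pos']),s['gripper_force'])"
```

```text
t 7.9333 tcp [0.4572 0.033  0.0364] rot [179.84  -0.59 -77.81] F [ 22.9 -50.   -5. ] w 0.0266 | shift/.5 [-0.0017 -0.0034 -0.0952] turn/1.5 0.0043
[ -75.65153475 -126.84085132   36.41024922] 49.98469068668783
```

View pics/s7.png

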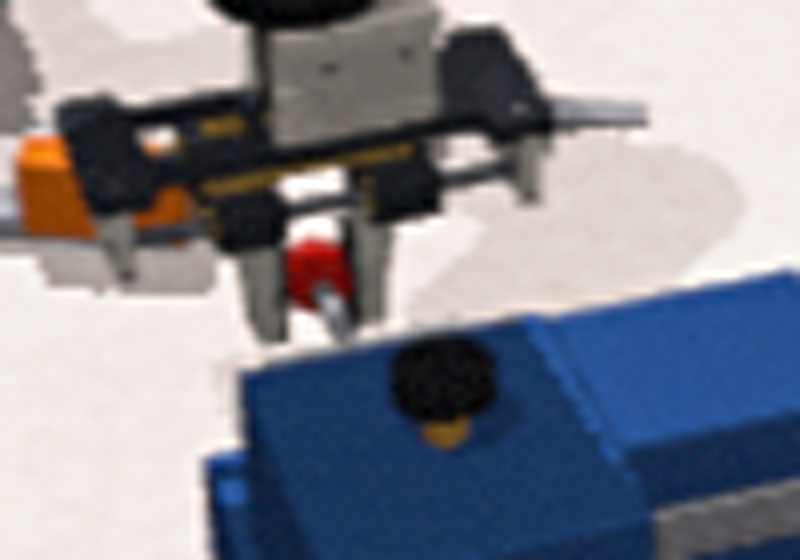

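The picture shows the knob gripped and fully out: the rod is exposed, the fingers are around the knob at crop (320,275), and the force shows it at the stop. Next I push it home.

>>> play_rows([
  [[1,0.01,0,0,0],[1,0.022,0,0,0],[1,0.034,0,0,0],[1,0.046,0,0,0],[1,0.058,0,0,0],[1,0.07,0,0,0],[1,0.078,0,0,0],[1,0.08,0,0,0]],
])

```text
time_s: 8.6
tcp_pos: [0.4641, 0.0033, 0.0362]
eef_rot: [-179.9, 0.3, -78.1]
contact_force: [-17.4, 28.8, 12.9]
gripper_width: 0.0266
gripper_force: 50.0
```

```bash
python3 -c "
from h import *
go(W(F['p'],(-77,-125,84)),F['p'][2]);s=r.get_state()
print(inframe(F['p'],s['tcp_pos']),s['gripper_force'])"
```

```text
t 8.6 tcp [0.4641 0.0033 0.0362] rot [-179.95    0.28  -78.09] F [-17.4  28.8  12.9] w 0.0266 | shift/.5 [-0.0642 -0.0024 -0.0952] turn/1.5 0.001
[ -45.15133091 -126.1314871    36.24370757] 50.00276032369584
```

>>> play_rows([
  [[1,-0.006,0,0,0],[0,-0.006,0,0,0],[0,-0.006,0,0,0],[0,-0.006,0,0,0],[0,-0.006,0,0,0],[0,-0.006,0,0,0],[0,-0.006,0,-0.03,0],[0,-0.006,0,-0.1,0]],
])

```text
time_s: 9.27
tcp_pos: [0.461, 0.0025, 0.0831]
eef_rot: [179.5, -0.0, -78.0]
contact_force: [0.7, -0.0, -0.1]
gripper_width: 0.0675
gripper_force: 0.0
```

```bash
python3 -c "
from h import *
for z in (.036,.05,.06,.07,.08,.09): print(z,proj('side',[.459,.024,z])[0].round(1))
go([*F['g'][:2],.15],F['g'][2])"
```

```text
0.036 [290.5 201.1]
0.05 [290.3 197.9]
0.06 [290.1 195.6]
0.07 [290.  193.2]
0.08 [289.8 190.8]
0.09 [289.7 188.4]
t 9.2667 tcp [0.461  0.0025 0.0831] rot [ 1.7954e+02 -4.0000e-02 -7.8030e+01] F [ 0.7 -0.  -0.1] w 0.0675 | shift/.5 [-0.5844 -0.1911 -0.1357] turn/1.5 -0.8364
```

>>> play_rows([
  [[0,-0.03,-0.01,-0.04,-0.08],[0,-0.1,-0.03,-0.06,-0.16],[0,-0.17,-0.05,-0.06,-0.24],[0,-0.24,-0.08,-0.06,-0.32],[0,-0.31,-0.1,-0.06,-0.4],[0,-0.38,-0.12,-0.06,-0.48],[0,-0.45,-0.15,-0.06,-0.56],[0,-0.52,-0.17,-0.06,-0.64]],
])

```text
time_s: 9.93
tcp_pos: [0.4934, 0.2776, 0.1162]
eef_rot: [-180.0, -0.0, -22.6]
contact_force: [2.1, -1.3, -0.0]
gripper_width: 0.0875
gripper_force: 0.0
```

```bash
python3 -c "
from h import *
go([*F['g'][:2],.04],F['g'][2])"
```

```text
t 9.9333 tcp [0.4934 0.2776 0.1162] rot [-1.7997e+02 -2.0000e-02 -2.2610e+01] F [ 2.1 -1.3 -0. ] w 0.0875 | shift/.5 [-0.0218 -0.0575  0.1524] turn/1.5 -0.1916
```

>>> play_rows([
  [[0,-0.01,-0.025,0.02,-0.07],[0,-0.02,-0.05,0.04,-0.13],[0,-0.022,-0.057,0.07,-0.19],[0,-0.022,-0.057,0.1,-0.192],[0,-0.022,-0.057,0.13,-0.192],[0,-0.022,-0.057,0.15,-0.192],[0,-0.022,-0.057,0.17,-0.192],[0,-0.022,-0.057,0.172,-0.192]],
])

```text
time_s: 10.6
tcp_pos: [0.4933, 0.3051, 0.0283]
eef_rot: [179.9, 0.1, -6.5]
contact_force: [-0.4, -0.8, -0.1]
gripper_width: 0.0876
gripper_force: 0.0
```

```bash
python3 -c "
from h import *
a,b=[r.capture(n)[y:y+70,x:x+70,::-1] for n,x,y in(('side',265,120),('top',180,180))]
cv2.imwrite('pics/s8.png',cv2.resize(np.hstack([a,b]),(800,400),interpolation=cv2.INTER_CUBIC))
go([*F['g'][:2],-.02],F['g'][2])"
```

```text
t 10.7 tcp [0.4942 0.3058 0.0301] rot [ 1.7997e+02  1.0000e-02 -6.4700e+00] F [-0.2  0.4 -0.5] w 0.0875 | shift/.5 [ 0.     -0.0051  0.1001] turn/1.5 -0.0038
```

View pics/s8.png

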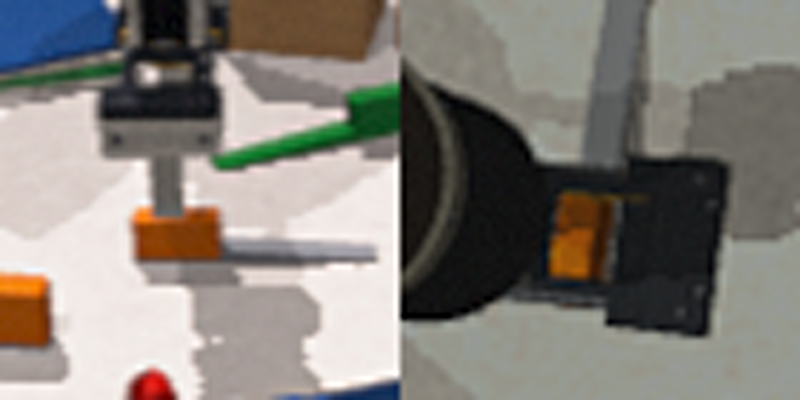

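View 10 shows the gripper straddling the small gauge's handle. The near fingertip is at crop (168,215), which is side (294.4,157.6).

```bash
python3 -c "
from h import *
for y in (.262,.25):
  for z in (.03,.05,.06,.07,.08): print(y,z,proj('side',[.494,y,z])[0].round(1))
"
```

```text
0.262 0.03 [296.1 164.3]
0.262 0.05 [295.9 160. ]
0.262 0.06 [295.8 157.8]
0.262 0.07 [295.7 155.5]
0.262 0.08 [295.6 153.3]
0.25 0.03 [296.3 166. ]
0.25 0.05 [296.1 161.6]
0.25 0.06 [296.  159.4]
0.25 0.07 [295.9 157.2]
0.25 0.08 [295.8 154.9]
```

>>> play_rows([
  [[0,0,-0.005,0.02,-0.004],[0,0,-0.005,0.05,-0.004],[0,0,-0.005,0.07,-0.004],[0,0,-0.005,0.085,-0.004],[0,0,-0.005,0.095,-0.004],[0,0,-0.005,0.102,-0.004],[0,0,-0.005,0.107,-0.004],[0,0,-0.005,0.11,-0.004]],
])

```text
time_s: 11.37
tcp_pos: [0.4945, 0.3086, -0.0249]
eef_rot: [-180.0, -0.0, -6.1]
contact_force: [0.5, 0.2, 0.2]
gripper_width: 0.0877
gripper_force: 0.0
```

>>> play_rows([
  [[0,0,0,0.001,0],[0,0,0,0.002,0],[0,0,0,0.003,0],[0,0,0,0.004,0],[0,0,0,0.005,0],[0,0,0,0.006,0],[0,0,0,0.007,0],[0,0,0,0.008,0]],
])

```text
time_s: 12.03
tcp_pos: [0.4943, 0.3085, -0.0288]
eef_rot: [-180.0, -0.0, -6.1]
contact_force: [0.6, -0.5, -0.3]
gripper_width: 0.0875
gripper_force: 0.0
```

>>> play_rows([
  [[0,0,0,0.001,0],[0,0,0,0.002,0],[0,0,0,0.003,0],[0,0,0,0.004,0],[0,0,0,0.005,0],[0,0,0,0.006,0],[0,0,0,0.007,0],[0,0,0,0.008,0]],
])

```text
time_s: 12.7
tcp_pos: [0.4944, 0.3085, -0.0329]
eef_rot: [-180.0, -0.0, -6.1]
contact_force: [-0.6, 0.8, 0.1]
gripper_width: 0.0873
gripper_force: 0.0
```

>>> play_rows([
  [[1,0,0,0,0],[1,0,0,0,0],[1,0,0,0,0],[1,0,0,0,0],[1,0,0,0,0],[1,0,0,0,0],[1,0,0,0,0],[1,0,0,0,0]],
], squeeze=50)

```text
time_s: 13.37
tcp_pos: [0.4943, 0.3085, -0.0328]
eef_rot: [-180.0, -0.0, -6.1]
contact_force: [-0.8, 0.2, -0.1]
gripper_width: 0.0399
gripper_force: 0.0
```

>>> play_rows([
  [[1,0,0,0,0],[1,0,0,0,0],[1,0,0,0,0],[1,0,0,0,0],[1,0,0,0,0],[1,0,0,0,0],[1,0,0,0,0],[1,0,0,0,0]],
])

```text
time_s: 14.03
tcp_pos: [0.4944, 0.3085, -0.0328]
eef_rot: [-180.0, -0.0, -6.1]
contact_force: [0.7, 0.3, -0.4]
gripper_width: 0.0197
gripper_force: 50.0
```

```bash
python3 -c "
from h import *
s=r.get_state();print(s['gripper_width'],s['gripper_force'],s['contact_force'],s['moment'])
t=r.capture('top');np.save('topg.npy',t)
h=cv2.cvtColor(t[170:260,190:260].copy(),cv2.COLOR_RGB2HSV);m=(h[...,0]>5)&(h[...,0]<16)&(h[...,1]>190);q=np.argwhere(m)+[170,190];print(len(q),q.mean(0) if len(q) else 0)
go([*F['g'][:2],.05],F['g'][2])"
```

```text
0.019714918254322648 49.99803364276886 [ 0.68599215  0.28511212 -0.37299007] [ 0.18467914 -0.05956191 -0.03694328]
27 [256.81481481 243.2962963 ]
t 14.0833 tcp [ 0.4944  0.3086 -0.0328] rot [-179.99   -0.     -6.12] F [-0.2  0.5 -0. ] w 0.02 | shift/.5 [ 0.0002  0.0005 -0.1656] turn/1.5 0.0003
```

>>> play_rows([
  [[1,0,0,-0.02,0],[1,0,0,-0.06,0],[1,0,0,-0.1,0],[1,0,0,-0.14,0],[1,0,0,-0.18,0.08],[1,0,0,-0.22,0.16],[1,0,0,-0.26,0.24],[1,0,0,-0.26,0.32]],
])

```text
time_s: 14.75
tcp_pos: [0.4961, 0.3098, 0.1022]
eef_rot: [-179.7, -0.1, -33.9]
contact_force: [1.3, 0.4, -1.2]
gripper_width: 0.0195
gripper_force: 50.0
```

```bash
python3 -c "
from h import *
go(W(F['p'],(-220,0,97)),F['p'][2])"
```

```text
t 14.75 tcp [0.4961 0.3098 0.1022] rot [-1.7965e+02 -1.0000e-01 -3.3920e+01] F [ 1.3  0.4 -1.2] w 0.0195 | shift/.5 [0.2146 0.1198 0.01  ] turn/1.5 0.515
```

>>> play_rows([
  [[1,0.03,0.02,0,0.08],[1,0.07,0.04,0,0.16],[1,0.11,0.06,0,0.24],[1,0.15,0.08,0,0.32],[1,0.19,0.1,0,0.4],[1,0.215,0.12,0,0.47],[1,0.215,0.12,0,0.51],[1,0.215,0.12,0,0.51]],
])

```text
time_s: 15.42
tcp_pos: [0.5505, 0.1977, 0.0975]
eef_rot: [180.0, -0.0, -77.7]
contact_force: [-0.1, 0.2, -1.9]
gripper_width: 0.0196
gripper_force: 50.0
```

Run:
```python
from h import *
r.capture('top')
s=r.get_state();go(W(F['p'],(-195,0,42)),F['p'][2])
t=r.capture('top');sd=r.capture('side')
cv2.imwrite('pics/t9.png',t[...,::-1]);cv2.imwrite('pics/sd9.png',sd[...,::-1])
g=[*s['tcp_pos'][:2],np.radians(s['eef_rot'][2])]; print('press frame',inframe(F['p'],s['tcp_pos']))
# expected blade pixels at tip in top view
for n in('top','side'):
  z=s['tcp_pos'][2]+.0328
  print(n,[proj(n,W(g,(x,yy,0))+[0,0,z+.0025])[0].round(1).tolist() for x,yy in((140,10),(140,-10),(90,10),(90,-10))])
u=proj('top',W(g,(115,0,0))+[0,0,s['tcp_pos'][2]+.035])[0].astype(int);print(u)
print(t[u[1]-12:u[1]+13,u[0]].mean(1).astype(int)); 
u2=proj('top',W(g,(140,0,0))+[0,0,s['tcp_pos'][2]+.035])[0].astype(int);print(u2,t[u2[1],u2[0]-14:u2[0]+12].mean(1).astype(int))
```

```text
t 15.4667 tcp [0.5505 0.1983 0.0976] rot [179.99   0.   -77.44] F [ 0.4 -0.3 -1.7] w 0.02 | shift/.5 [ 0.0468 -0.0027  0.1111] turn/1.5 0.0086
press frame [-218.36180743   -1.64960672   97.55895313]
top [[295.1, 182.8], [296.8, 190.2], [276.4, 187.1], [278.0, 194.5]]
side [[327.3, 168.5], [321.7, 169.6], [322.4, 161.0], [317.0, 162.1]]
[286 188]
[159 160 162 160 160 160 161 164 147  99  78  82  82  84  83  81  83 104
 111 108 105  97 145 162 160]
[295 186] [100  92  89  80  75  78  79  81  81  82  82  82  81  81  86 102 106  87
  91  92  94  93  91  88  85  84]
```

>>> play_rows([
  [[1,0.03,-0.003,0,0.009],[1,0.06,-0.003,0.02,0.009],[1,0.077,-0.003,0.04,0.009],[1,0.077,-0.003,0.06,0.009],[1,0.077,-0.003,0.08,0.009],[1,0.077,-0.003,0.1,0.009],[1,0.077,-0.003,0.108,0.009],[1,0.077,-0.003,0.111,0.009]],
])

```text
time_s: 16.23
tcp_pos: [0.5597, 0.1616, 0.0401]
eef_rot: [179.9, -0.0, -78.2]
contact_force: [-0.7, -0.5, -1.5]
gripper_width: 0.0199
gripper_force: 50.0
```

>>> play_rows([
  [[1,0,0,0,0],[1,0,0,0.002,0],[1,0,0,0.003,0],[1,0,0,0.004,0],[1,0,0,0.005,0],[1,0,0,0.006,0],[1,0,0,0.007,0],[1,0,0,0.008,0]],
])

```text
time_s: 16.9
tcp_pos: [0.5605, 0.1617, 0.0377]
eef_rot: [-180.0, 0.0, -78.2]
contact_force: [-0.5, -0.4, -1.6]
gripper_width: 0.0196
gripper_force: 50.0
```

Run:
```python
from h import *
s=r.get_state();go(W(F['p'],(-180,0,37.2)),F['p'][2]);print(inframe(F['p'],s['tcp_pos']),s['moment'])
```

```text
t 16.9 tcp [0.5605 0.1617 0.0377] rot [-179.99    0.    -78.23] F [-0.5 -0.4 -1.6] w 0.0196 | shift/.5 [0.001  0.0012 0.0011] turn/1.5 -0.0005
[-180.50811589    0.62476572   37.72946643] [ 0.09189279 -0.06607494 -0.056459  ]
```

>>> play_rows([
  [[1,0.01,0,0,0],[1,0.02,0,0,0],[1,0.03,0,0,0],[1,0.04,0,0,0],[1,0.04,0,0.0005,0],[1,0.04,0,0.001,0],[1,0.04,0,0.001,0],[1,0.04,0,0.001,0]],
])

```text
time_s: 17.57
tcp_pos: [0.5646, 0.1422, 0.0372]
eef_rot: [-180.0, 0.0, -78.2]
contact_force: [0.1, 0.5, -2.4]
gripper_width: 0.0195
gripper_force: 50.0
```

>>> play_rows([
  [[1,0,0,0,0],[1,0,0,0.0005,0],[1,0,0,0.0005,0],[1,0,0,0.001,0],[1,0,0,0.001,0],[1,0,0,0.001,0],[1,0,0,0.001,0],[1,0,0,0.001,0]],
])

```text
time_s: 18.23
tcp_pos: [0.5647, 0.1424, 0.0368]
eef_rot: [-180.0, 0.0, -78.2]
contact_force: [-1.8, 2.0, 2.7]
gripper_width: 0.0197
gripper_force: 50.0
```

>>> play_rows([
  [[1,0.015,0,0,0],[1,0.03,0,0,0],[1,0.045,0,0,0],[1,0.06,0,0,0],[1,0.075,0,0,0],[1,0.09,0,0,0],[1,0.1,0,0,0],[1,0.1,0,0,0]],
])

```text
time_s: 18.9
tcp_pos: [0.5753, 0.0918, 0.037]
eef_rot: [-180.0, -0.0, -78.3]
contact_force: [2.1, -3.1, 3.9]
gripper_width: 0.0196
gripper_force: 50.0
```

```bash
cat > st.py <<'E'
from h import *
s=r.get_state();P=F['p'];c,n=np.cos(P[2]),np.sin(P[2]);f=s['contact_force']
print(s['time_s'],inframe(P,s['tcp_pos']).round(2),'Fpress',[round(c*f[0]+n*f[1],1),round(-n*f[0]+c*f[1],1),round(f[2],1)],'M',s['moment'].round(2),s['eef_rot'].round(2))
E
python3 st.py
```

```text
18.9 [-109.04    0.82   36.96] Fpress [np.float64(3.5), np.float64(1.4), np.float64(3.9)] M [-1.01 -0.74  0.09] [-1.7997e+02 -3.0000e-02 -7.8270e+01]
```

>>> play_rows([
  [[1,0.004,0,0,0],[1,0.008,0,0,0],[1,0.012,0,0,0],[1,0.016,0,0,0],[1,0.02,0,0,0],[1,0.024,0,0,0],[1,0.024,0,0,0],[1,0.024,0,0,0]],
])

```text
time_s: 19.57
tcp_pos: [0.5777, 0.0818, 0.037]
eef_rot: [-179.9, 0.0, -78.2]
contact_force: [-0.4, 2.4, 6.3]
gripper_width: 0.0198
gripper_force: 50.0
```

```bash
python3 st.py
```

```text
19.5667 [-98.8    1.06  37.03] Fpress [np.float64(-2.5), np.float64(0.1), np.float64(6.3)] M [ 0.85 -0.04 -0.02] [-1.7994e+02  1.0000e-02 -7.8200e+01]
```

>>> play_rows([
  [[1,0.003,0,0,0],[1,0.006,0,0,0],[1,0.009,0,0,0],[1,0.012,0,0,0],[1,0.014,0,0,0],[1,0.014,0,0,0],[1,0.014,0,0,0],[1,0.014,0,0,0]],
])

```text
time_s: 20.23
tcp_pos: [0.5791, 0.0752, 0.0371]
eef_rot: [-179.9, 0.0, -78.2]
contact_force: [-0.2, 3.9, 7.0]
gripper_width: 0.0196
gripper_force: 50.0
```

```bash
python3 st.py
```

```text
20.2333 [-91.99   1.13  37.07] Fpress [np.float64(-3.9), np.float64(0.6), np.float64(7.0)] M [1.21 0.14 0.  ] [-1.7993e+02  2.0000e-02 -7.8200e+01]
```

>>> play_rows([
  [[1,0.002,0,-0.0004,0],[1,0.004,0,-0.0004,0],[1,0.006,0,-0.0004,0],[1,0.008,0,-0.0004,0],[1,0.01,0,-0.0004,0],[1,0.01,0,-0.0004,0],[1,0.01,0,-0.0004,0],[1,0.01,0,-0.0004,0]],
])

```text
time_s: 20.9
tcp_pos: [0.5799, 0.07, 0.0371]
eef_rot: [-180.0, 0.0, -78.2]
contact_force: [-1.1, 2.3, 5.4]
gripper_width: 0.0194
gripper_force: 50.0
```

```bash
python3 st.py
```

```text
20.9 [-86.75   0.85  37.11] Fpress [np.float64(-2.4), np.float64(-0.6), np.float64(5.4)] M [1.27 0.12 0.02] [-1.7996e+02  1.0000e-02 -7.8220e+01]
```

>>> play_rows([
  [[1,0.002,0,-0.0002,0],[1,0.004,0,-0.0002,0],[1,0.006,0,-0.0002,0],[1,0.008,0,-0.0002,0],[1,0.01,0,-0.0002,0],[1,0.01,0,-0.0002,0],[1,0.01,0,-0.0002,0],[1,0.01,0,-0.0002,0]],
])

```text
time_s: 21.57
tcp_pos: [0.5809, 0.0656, 0.0371]
eef_rot: [-180.0, 0.0, -78.2]
contact_force: [-1.3, 6.9, 5.8]
gripper_width: 0.0198
gripper_force: 50.0
```

```bash
python3 st.py
```

```text
21.5667 [-82.26   0.9   37.14] Fpress [np.float64(-7.0), np.float64(0.2), np.float64(5.8)] M [2.35 0.45 0.  ] [-1.7995e+02  5.0000e-02 -7.8220e+01]
```

>>> play_rows([
  [[1,0.001,0,0,0],[1,0.002,0,0,0],[1,0.003,0,0,0],[1,0.004,0,0,0],[1,0.004,0,0,0],[1,0.004,0,0,0],[1,0.004,0,0,0],[1,0.004,0,0,0]],
])

```text
time_s: 22.23
tcp_pos: [0.5813, 0.0644, 0.0372]
eef_rot: [-179.9, 0.1, -78.2]
contact_force: [-2.5, 10.4, 6.0]
gripper_width: 0.0193
gripper_force: 50.0
```

```bash
python3 st.py
```

```text
22.2333 [-81.01   1.08  37.17] Fpress [np.float64(-10.7), np.float64(-0.3), np.float64(6.0)] M [3.67 0.94 0.01] [-1.7993e+02  1.0000e-01 -7.8210e+01]
```

>>> play_rows([
  [[1,0.001,0,0,0],[1,0.001,0,0,0],[1,0.001,0,0,0],[1,0.001,0,0,0],[1,0.001,0,0,0],[1,0.001,0,0,0],[1,0.001,0,0,0],[1,0.001,0,0,0]],
])

```text
time_s: 22.9
tcp_pos: [0.5814, 0.0641, 0.0372]
eef_rot: [-179.9, 0.1, -78.2]
contact_force: [-3.2, 11.1, 6.7]
gripper_width: 0.0197
gripper_force: 50.0
```

```bash
python3 - <<'E'
exec(open('st.py').read())
# knob still home?
t=r.capture('top');h=cv2.cvtColor(t,cv2.COLOR_RGB2HSV);m=((h[...,0]<5)|(h[...,0]>174))&(h[...,1]>180)
q=np.argwhere(m[215:250,295:335])+[215,295];print(len(q),q.mean(0) if len(q) else '')
t=r.capture('side');h=cv2.cvtColor(t,cv2.COLOR_RGB2HSV);m=((h[...,0]<5)|(h[...,0]>174))&(h[...,1]>150)
q=np.argwhere(m[170:200,275:310])+[170,275];print(len(q),q.mean(0) if len(q) else '')
E
python3 st.py
```

```text
22.9 [-80.68   1.09  37.18] Fpress [np.float64(-11.5), np.float64(-0.9), np.float64(6.7)] M [ 4.03  1.03 -0.09] [-1.7992e+02  1.1000e-01 -7.8210e+01]
76 [231.73684211 318.72368421]
36 [187.91666667 291.02777778]
23.0 [-80.67   1.08  37.18] Fpress [np.float64(-11.0), np.float64(-0.5), np.float64(6.7)] M [ 4.    1.02 -0.05] [-1.7993e+02  1.1000e-01 -7.8220e+01]
```

The knob is home, with the same pixel position as at the start. The gauge is held snug at about 11 N and steady, so I'm handing in.

```bash
python3 -c "
from plant import r
print(r.close_job())"
```

```text
the job is handed in; nothing more can be done
None
```

I pulled the valve knob fully out to its stop and pushed it home, then slid the small orange gauge straight in under the upper jaw, where the arm still holds it snug at about 11 N. The job was handed in at 23 s, and no verdict came back.

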